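# Press the badge into an iron head and log the stroke

### The arm

A 6-joint arm with a two-finger parallel gripper is mounted at the origin on the work surface. World frame = base frame: x ahead of the robot, y to its left, z up, the work surface at z = 0. Lengths are in mm, angles in rad, forces in N, time in s.
With the tool pointing down it reaches from about 325 to 775 mm from the base axis. Payload 5.5 kg.
Tool frame: the origin (TCP) lies between the finger pads; the fingertips stand 19 mm ahead of it and the grasp point (between the pads) is the TCP; z points along the fingers, y is the line along which they close (so a half turn about z gives the same grasp; the last joint's range is limited). The gripper opens to 88 mm and grips with 3 to 60 N. Pads are 20 mm wide; open, the fingers measure 115 mm over their backs; the gripper's body (75 mm by 178 mm) begins 61 mm behind the grasp point.
Start: joints at [-0.057, 0.091, 1.231, -0, 1.82, -0.057], TCP at [600.014, -0.003, 241.631] pointing down, gripper open.
Joint ranges: [-2.87, 2.87], [-0.86, 2.18], [0.17, 2.46], [-1.51, 4.65], [0.06, 2.69], [-2.65, 2.65]. Speed limits (rad/s): [2.57, 2.57, 3.01, 3.14, 3.14, 3.14].

### API

Orientations are given as a unit quaternion [w, x, y, z].
In Python, from bench import state, capture, job_done, boxes_of, landmark_of gives the robot as it stands.
- The arm moves only by the shell command python3 -m creep 'ROWS'. ROWS is JSON, a list that holds one entry, the list of rows, each a list of 7 numbers: the shift along the tool's x, y, z in cm, then the turn, a rotation vector about the tool's x, y, z in degrees, then the opening, from 0 (shut) to 1 (fully open). A call has 1 to 10 rows; each row shifts and turns the commanded pose from where the row before left it, along the tool's axes as they then stand; what a row does not reach is not made up. A row lasts 1/10 s, in which the tool goes at most 50 mm and 8.59 degrees, less where a joint would pass 70% of its speed; a pose out of reach is approached as far as the arm can. A call with a gripper value outside its range is refused whole. The fingers move at their own pace and stop on an object; the grip force is fixed at half the most. Time passes only in rows, so rows that do not move let the fingers close. It gives the time, the measured TCP pose, the force, the opening and the grip force at its end, in the units of the state.
- state(): the state, without advancing time (a new reading comes with each control period).
- capture(name): name is "scene" or "side" or "wrist"; returns a dict with "image" (384x512x3 uint8, red, green, blue), "fx", "fy", "cx", "cy" (pixels), "dist_coeffs" ([k1, k2, p1, p2, k3] as OpenCV has them; the pictures are not rectified), "rvec" (rotation vector, rad) and "tvec" (3), from world to camera coordinates, as OpenCV has them. Camera axes: x right, y down, z forward; pixel columns grow to the right and rows downward; lengths in mm; the calibration is good to about 2 mm. A picture is of the moment at which its call begins. There is no depth.
- job_done(): hands the job in; it is judged then, once.
Trained networks look in the newest picture that a camera, given by its name, has taken for a name from the list of things; names that differ only in an ending like _2 or _b are one class to them, and where a whole thing is asked for, a point or a joint stands for the part that bears it (a point fixed in the world has none). Each returns a list of dicts, best first, with "confidence" (0 to 1); they miss things now and then, are a little off and sometimes report something else, mostly with a low value. They report only what shows in the picture. A call takes as long as a camera call. They do not tell look-alikes from the thing itself.
- boxes_of(camera, target): "xy" ([column, row] in pixels, amid what is visible of it).
- landmark_of(camera, target): "xy" ([column, row] in pixels: a listed point, or the origin of a listed thing).
The state is a dict: "time_s": time; "joints": joint angles; "joint_vel": joint speeds; "effort": joint torques, N m; "tcp_pos": TCP position; "tcp_rot": TCP orientation; "wrist_force": force on the tool from outside, world axes, zero at the start; "torque": the same for the moment, N m; "opening": finger opening in mm; "finger_force": force on a finger pad.
Only numpy, scipy, OpenCV 4.12 (cv2) and the standard library are available. Lean on these libraries where they do the work, as an engineer would, in place of code of your own. Each camera call takes 0.05 s, during which the arm holds its last target. There are 200 camera calls.

### The job

Press the badge home in the iron club head lying in the bench press and log it. First push the round clear key all the way in and let it come out again; then pull the press lever down to its stop, hold it there for a second and ease it back up slowly to the top, never letting it fly back; last, with the lever fully up, push the square-cornered log key (on the station with the counter box) all the way in and let it out. Leave everything else on the bench undisturbed.

Things in the scene. Friction and masses are not known exactly. Their poses are not given: they have to be found in the camera images.
- press: grey bench press, 230 x 150 mm base, 270 mm tall, fixed to the bench; origin at the centre of the base's underside, x points away from its front (column on +x side, ram and iron head at x = -20 mm), y towards the lever side, z up
- lever_grip (a point): middle of the free part of the black lever handle, a bar 26 mm in diameter, 112 mm long, along the press's y (spans -61 to +51 mm from here; its first 12 mm meets the flat steel lever arm). 302 mm above the bench with the lever up; axes then parallel to the press's, turning with the lever
- lever_hinge (a point): point on the lever's hinge axis, level along y with lever_grip; fixed to the press, 230 mm above the bench, 170 mm from lever_grip; the hinge axis runs along the press's y
- lever (a joint): lever angle in rad: 0 = fully up (25 degrees above horizontal, pointing to the press's front), growing as the handle is pulled down, stop at 1.05 rad (35 degrees below horizontal, handle 132 mm above the bench). A spring returns it: about 4 N at the handle at the top, 12 N at the stop
- clear_pod: fixed grey key station with the round key, no counter box; 130 x 100 mm foot; face tilted 40 degrees, looking up and to its own -x; origin on the bench under the face centre. Dark guard round the key: roof 34 mm up the slope from the key centre, standing 46 mm out of the face; cheeks 45 mm to either side, 26 mm out; lower side open
- clear_key_cap (a point): centre of the outer surface of the round white clear key, cap 42 mm in diameter, 12 mm proud of the sloped face, 94 mm above the bench; z points straight out of the face (40 degrees from vertical), x up the slope, y along it; moves with the key
- clear_key (a joint): travel of the clear key in m: 0 = out, 0.007 = fully in; a spring needs about 2 N to start and 6 N to push fully in
- log_pod: grey key station like the other but with the square-cornered key and a raised counter box (45 x 96 mm, top at 147 mm with a dark green display) at its back; same foot, slope and guard, same origin and axes
- log_key_cap (a point): centre of the outer surface of the rectangular white log key, cap 40 mm up the slope by 56 mm across, 12 mm proud of the face, 94 mm above the bench; axes as for clear_key_cap; moves with the key
- log_key (a joint): travel of the log key in m: 0 = out, 0.007 = fully in; spring as the clear key
- bin: loose blue divided parts bin, 150 x 110 x 45 mm, bystander; origin at the centre of its underside
- tape: loose green roll of tape lying flat, 64 mm in diameter, 19 mm high, bystander; origin at the centre of its underside
- glue: loose blue glue bottle, 48 mm foot, 100 mm tall, bystander; origin at the centre of its underside
Not all that is in view belongs to the job. Leave any pink or yellow look-alike of the clear_pod alone.

How it is judged (in metres and radians):
On the way, in this order (a step that is already met when the one before it is completed fails the run):
1. the clear key is pushed fully in (5.5 mm or more of its 7 mm) with the lever up and the log key out (value of joint clear_key above 0.0055 m and value of joint lever below 0.1 rad and value of joint log_key below 0.002 m), for 0.1 s.
2. with both keys out, the lever is pulled down to within 0.07 rad of its stop and held there 0.5 s (value of joint lever above 0.98 rad and value of joint each of clear_key, log_key below 0.0015 m), for 0.5 s.
3. the lever is back up, within 0.06 rad of the top (value of joint lever below 0.06 rad and value of joint each of log_key, clear_key below 0.0015 m), for 0.2 s.
4. the log key is pushed fully in (5.5 mm or more) with the lever up and the clear key out (value of joint log_key above 0.0055 m and value of joint lever below 0.06 rad and value of joint clear_key below 0.0015 m), for 0.1 s.
At the end, for the whole second after the job is handed in: the lever is within 0.06 rad of the top, both keys are out (less than 1.5 mm in), and the bin, tape and glue bottle stand upright within 20 mm of where they started (all of step 3 and distance of each of bin, tape, glue from where it was at the start of the episode below 0.02 m and angle between each of bin, tape, glue's own z axis and vertical below 0.2 rad); the robot touches nothing.
It fails at once if the lever flies back: it returns faster than 1.5 rad/s (velocity of joint lever below -1.5 rad/s).
It fails at once if both keys are pushed at once (each over 2 mm) (value of joint each of clear_key, log_key above 0.002 m).
It fails at once if a key is pushed over 2 mm while the lever is more than 0.15 rad down (value of joint any of clear_key, log_key above 0.002 m and value of joint lever above 0.15 rad).
It fails at once if a bystander is pushed more than 30 mm or tipped over (distance of any of bin, tape, glue from where it was at the start of the episode above 0.03 m or angle between any of bin, tape, glue's own z axis and vertical above 0.5 rad).
It also fails if it takes over 72 s, if anything falls off the work surface, if the arm or the gripper's body presses on something with over 40 N, if the wrist force passes 120 N, or if a joint passes its speed limit or range.

## Working session

There is one attempt and no reset: what is moved stays moved. The work goes in short steps, Python scripts to look and compute and a shell command to move; the robot and the scene stay as the last step left them, time stands still between calls to the robot, and variables do not carry over. Pictures are saved under pics/ and viewed, at most 10 in all, crops included, and the job is handed in when it is done.

```bash
ls; mkdir -p pics; cat > h.py <<'E'
import numpy as np, cv2, json
from bench import state, capture, job_done, boxes_of, landmark_of
from scipy.spatial.transform import Rotation as R
def cal(c):
    K=np.array([[c['fx'],0,c['cx']],[0,c['fy'],c['cy']],[0,0,1.]]); return K,np.array(c['dist_coeffs'],float),np.array(c['rvec'],float),np.array(c['tvec'],float)
def ray(c,xy):
    K,d,r,t=cal(c); u=cv2.undistortPoints(np.array([[xy]],float),K,d)[0,0]
    M=cv2.Rodrigues(r)[0]; v=M.T@np.array([u[0],u[1],1]); return -M.T@t, v/np.linalg.norm(v)
def atz(c,xy,z):
    o,v=ray(c,xy); return o+v*(z-o[2])/v[2]
def tri(obs):
    A=np.zeros((3,3));b=np.zeros(3);rs=[ray(*o) for o in obs]
    for o,v in rs:
        P=np.eye(3)-np.outer(v,v);A+=P;b+=P@o
    p=np.linalg.solve(A,b); return p,[float(np.linalg.norm((np.eye(3)-np.outer(v,v))@(p-o))) for o,v in rs]
def proj(c,p):
    K,d,r,t=cal(c); return cv2.projectPoints(np.array([p],float),r,t,K,d)[0][0,0]
def tcp():
    s=state(); return np.array(s['tcp_pos']), R.from_quat(np.roll(s['tcp_rot'],-1))
E
cat > a.py <<'E'
from h import *
C={}
for n in ('scene','side'):
    C[n]=capture(n); cv2.imwrite(f'pics/{n}0.png',C[n]['image'][:,:,::-1])
    for t in ('press','lever_grip','lever_hinge','clear_pod','clear_key_cap','log_pod','log_key_cap','bin','tape','glue'):
        print(n,t,[(np.round(d['xy']).tolist(),round(d['confidence'],2)) for d in landmark_of(n,t)][:5])
import pickle; pickle.dump(C,open('c.pkl','wb'))
print(state())
E
python3 a.py; python3 -c "
import cv2,numpy as np
cv2.imwrite('pics/both.png',cv2.resize(np.vstack([cv2.imread('pics/scene0.png'),cv2.imread('pics/side0.png')]),(400,600)))"
```

```text
pics
scene press [([152.0, 269.0], 0.73)]
scene lever_grip [([185.0, 173.0], 0.75)]
scene lever_hinge [([184.0, 230.0], 0.64)]
scene clear_pod [([324.0, 175.0], 0.96), ([376.0, 227.0], 0.89), ([312.0, 217.0], 0.87), ([384.0, 278.0], 0.87), ([208.0, 192.0], 0.81)]
scene clear_key_cap [([378.0, 208.0], 0.6), ([325.0, 162.0], 0.52), ([388.0, 259.0], 0.42)]
scene log_pod [([314.0, 263.0], 0.56)]
scene log_key_cap [([315.0, 245.0], 0.72)]
scene bin [([232.0, 273.0], 0.71)]
scene tape [([252.0, 217.0], 0.62)]
scene glue [([163.0, 201.0], 0.46)]
side press [([337.0, 328.0], 0.96)]
side lever_grip [([277.0, 216.0], 0.88)]
side lever_hinge []
side clear_pod [([208.0, 295.0], 0.96), ([174.0, 191.0], 0.74), ([227.0, 195.0], 0.64), ([232.0, 158.0], 0.61)]
side clear_key_cap [([204.0, 272.0], 0.64), ([231.0, 134.0], 0.61), ([169.0, 173.0], 0.5), ([225.0, 176.0], 0.49)]
side log_pod [([285.0, 191.0], 0.92)]
side log_key_cap [([286.0, 172.0], 0.63)]
side bin [([321.0, 250.0], 0.58)]
side tape [([239.0, 245.0], 0.68)]
side glue [([231.0, 351.0], 0.81)]
{'time_s': 1.1, 'joints': array([-5.66820008e-02,  9.11301365e-02,  1.23069327e+00,  5.63230690e-06,
        1.81978940e+00, -5.67028333e-02]), 'joint_vel': array([-0.00081816, -0.00113173,  0.00149025,  0.00224711, -0.00107542,
        0.00021156]), 'effort': array([-3.21845000e-04, -4.46201169e+01, -4.06515777e+01,  6.97446289e-02,
        1.95293070e-02,  6.09192611e-06]), 'tcp_pos': array([6.00021846e+02, 9.58863943e-03, 2.41616963e+02]), 'tcp_rot': array([-9.33682135e-06,  7.07098925e-01,  7.07114637e-01, -4.67553210e-06]), 'wrist_force': array([ 0.49928903,  0.40890998, -0.33210859]), 'torque': array([-0.02801494,  0.03076606, -0.02387232]), 'finger_force': 0.0, 'opening': 87.8853839426396}
```

View pics/scene0.png

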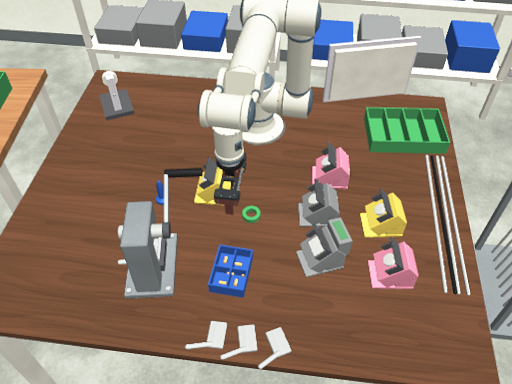

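View pics/side0.png

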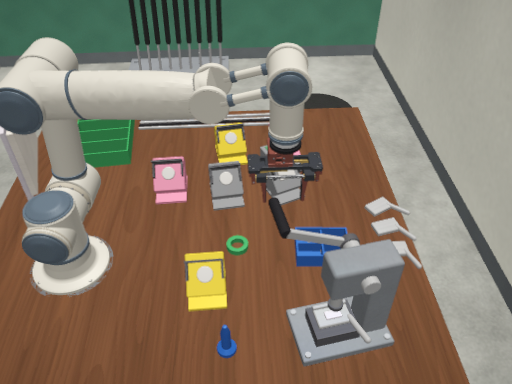

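The scene picture shows the arm at the top, the press at (150,250) with its handle at (183,173), and two grey pods: clear at (320,205) and log, with the green display, at (322,248). The clear pod could be confused with pink (331,168), yellow (383,215), pink (393,265) and yellow (210,188). In the side picture the grey clear pod is at (226,185), log is partly hidden at (285,185), and the lever handle is at (279,217). I choose the grey pod without a box: scene (320,205), side (226,185).

```bash
cat > b.py <<'E'
from h import *; import pickle
C=pickle.load(open('c.pkl','rb'));s,d=C['scene'],C['side']
for n,a,b in [('grip',(185,173),(277,216)),('press',(152,269),(337,328)),('clearpod',(312,217),(227,195)),('logpod',(314,263),(285,191)),('logcap',(315,245),(286,172)),('bin',(232,273),(321,250)),('tape',(252,217),(239,245)),('glue',(163,201),(231,351)),('ylw',(208,192),(208,295))]:
    p,e=tri([(s,a),(d,b)]); print(n,p.round(),np.round(e,1))
print('hinge z230',atz(s,(184,230),230).round())
print('clearcap z94 side',atz(d,(225,176),94).round(), proj(s,atz(d,(225,176),94)))
im=s['image'][180:285,285:355,::-1]; im2=d['image'][140:215,200:310,::-1]
cv2.imwrite('pics/crop.png',np.hstack([cv2.resize(im,(400,600)),cv2.resize(cv2.resize(im2,(400,273)),(400,600))]))
E
python3 b.py
```

```text
grip [ 572. -140.  299.] [0.4 0.4]
press [ 724. -245.   -4.] [3.4 3.4]
clearpod [451. 257.   8.] [4.9 4.9]
logpod [641. 272.   5.] [1.8 1.8]
logcap [638. 265.  96.] [1.8 1.8]
bin [717.  12.   6.] [2.9 2.9]
tape [481.  45.   4.] [1.1 1.1]
glue [ 450. -287.   -2.] [6.3 6.3]
ylw [ 393. -130.    9.] [3.4 3.4]
hinge z230 [ 728. -115.  230.]
clearcap z94 side [445. 256.  94.] [314.9794606  198.76395888]
```

View pics/crop.png

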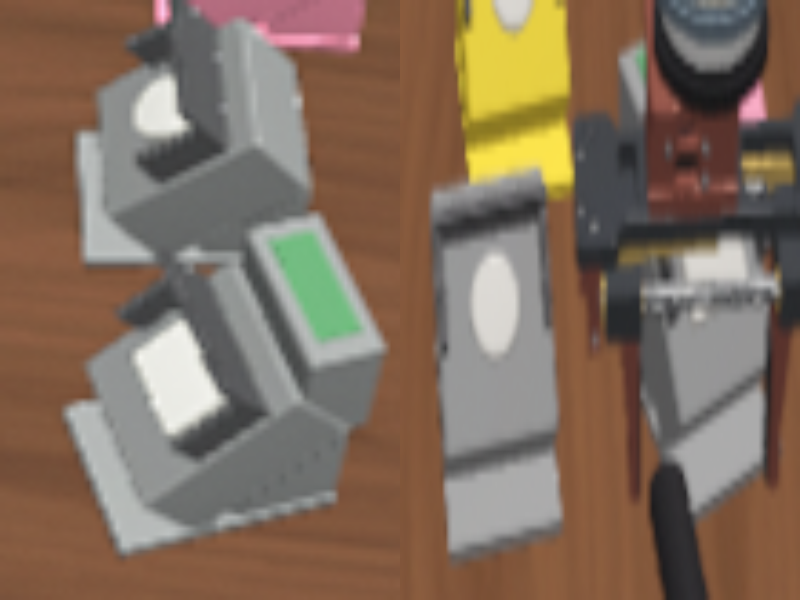

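The crop confirms the choice. The clear pod has a round cap at about scene (313,198) and side (226,178), with no box. The log pod has a rectangular cap at about scene (316,247), with the green display behind it. Next I'll work out the yaws.

```bash
cat > y.py <<'E'
from h import *; import pickle
C=pickle.load(open('c.pkl','rb'));s,d=C['scene'],C['side']
def ln(n,c,a,b,z):
    p,q=atz(c,a,z),atz(c,b,z);v=q-p;print(n,p.round(),q.round(),'len',np.linalg.norm(v).round(),'yaw',np.degrees(np.arctan2(v[1],v[0])).round(1))
ln('clr side',d,(214.3,209.75),(244.5,205.6),8)
ln('clr scene',s,(299,203.3),(299.9,226),8)
ln('log scene',s,(296.4,251.8),(306.35,276.8),8)
cr=lambda x,y:(285+x*.175,180+y*.175)
ln('cap lo',s,cr(135,360),cr(178,445),81);ln('cap hi',s,cr(187,320),cr(230,402),107)
ln('bar scene',s,(165,173),(202,172),299);ln('bar side',d,(273,203),(286,233),299)
print(tri([(s,(313.4,198.4)),(d,(225.9,177.9))]), tri([(s,(316.2,246.9)),(d,(286,172))]))
a=s['image'][155:300,110:215,::-1];b=d['image'][190:360,250:410,::-1]
cv2.imwrite('pics/press.png',np.hstack([cv2.resize(a,(400,552)),cv2.resize(b,(400,552))]))
E
python3 y.py
```

```text
clr side [407. 194.   8.] [503. 208.   8.] len 97.0 yaw 8.1
clr scene [400. 205.   8.] [501. 215.   8.] len 102.0 yaw 5.9
log scene [609. 211.   8.] [700. 250.   8.] len 99.0 yaw 23.0
cap lo [620. 246.  81.] [673. 273.  81.] len 59.0 yaw 26.5
cap hi [609. 272. 107.] [660. 298. 107.] len 57.0 yaw 26.4
bar scene [ 579. -199.  299.] [560. -91. 299.] len 109.0 yaw 99.6
bar side [567. -97. 299.] [ 587. -193.  299.] len 98.0 yaw -77.9
(array([446.19687077, 249.92618593,  93.56498302]), [2.2134160015080706, 2.2134160015082185]) (array([639.50973   , 270.10827227,  90.35622043]), [0.5615980201981424, 0.5615980201981057])
```

View pics/press.png

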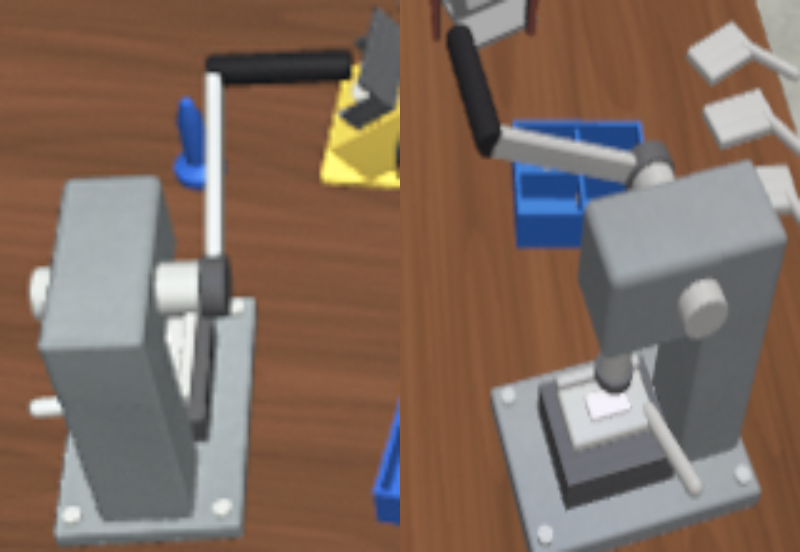

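The press crop shows the handle at about scene (165..202,172), the arm attached at its left end (towards the column), and a free space around it. Press yaw is about 10°, clear 7° and log 25°. I move to the clear key first.

```bash
cat > go.py <<'E'
from h import *; import sys
# usage: go.py x y z yaw tilt -> remaining shift (cm, current tool axes) and turn (deg)
x,y,z,yaw,tilt=map(float,sys.argv[1:6]); p,Q=tcp()
B=R.from_matrix(np.array([[0,1,0],[1,0,0],[0,0,-1.]]).T)
T=R.from_euler('z',yaw,degrees=True)*B*R.from_euler('y',tilt,degrees=True)
s=state();print('t',round(s['time_s'],2),'tcp',p.round(1),'F',np.round(s['wrist_force'],1),'op',round(s['opening'],1),'j',np.round(s['joints'],2))
print('shift now-axes',(Q.inv().apply(np.array([x,y,z])-p)/10).round(2),'shift target-axes',(T.inv().apply(np.array([x,y,z])-p)/10).round(2),'turn',np.degrees((Q.inv()*T).as_rotvec()).round(1))
E
python3 -m creep '[[[3.5,-2.5,0,0,0,0,0],[3.5,-2.5,0,0,0,0,0],[3.5,-2.5,0,0,0,0,0],[3.5,-2.5,0,0,0,0,0],[3.5,-2.5,0,0,0,0,0],[3.5,-2.5,0,0,0,0,0],[0,0,0,0,0,-7,0],[0,0,0,0,8,0,0],[0,0,0,0,8,0,0],[0,0,0,0,8,0,0]]]'
python3 -m creep '[[[0,0,0,0,8,0,0],[0,0,0,0,8,0,0],[0,0,0,0,0,0,0],[0,0,0,0,0,0,0]]]'
python3 go.py 450.6 215 139 7 40
```

```text
time_s: 2.1
tcp_pos: [450.0, 210.8, 243.1]
tcp_rot: [-0.157, 0.647, 0.733, 0.141]
wrist_force: [0.5, -0.1, -0.7]
opening: 11.4
finger_force: 0.0
time_s: 2.5
tcp_pos: [450.2, 209.3, 241.2]
tcp_rot: [-0.255, 0.624, 0.703, 0.226]
wrist_force: [-0.1, -0.5, -0.2]
opening: 0.7
finger_force: 0.0
t 2.5 tcp [450.2 209.3 241.2] F [-0.1 -0.5 -0.2] op 0.7 j [-0.07 -0.25  1.69  0.7   1.8  -0.06]
shift now-axes [-6.11  0.12  8.21] shift target-axes [-6.14  0.11  8.19] turn [ 0.   0.2 -0.1]
```

```bash
python3 -m creep '[[[-3,0,0,0,0,0,0],[-3,0,0,0,0,0,0],[0,0,4,0,0,0,0],[0,0,4,0,0,0,0],[0,0,0,0,0,0,0],[0,0,0,0,0,0,0]]]'
cat > w.py <<'E'
from h import *; import sys
c=capture('wrist');cv2.imwrite(f'pics/w{sys.argv[1]}.png',c['image'][:,:,::-1])
p,Q=tcp();print('tip px',proj(c,p+Q.apply([0,0,19])).round())
for t in sys.argv[3:]:
    for d in landmark_of('wrist',t)[:3]: q=atz(c,d['xy'],float(sys.argv[2]));print(t,np.round(d['xy']),d['confidence'],q.round(),'in tool',Q.inv().apply(q-p).round(1))
E
python3 w.py 1 94 clear_key_cap; python3 go.py 450.6 215 139 7 40
```

```text
time_s: 3.1
tcp_pos: [449.0, 216.5, 142.8]
tcp_rot: [-0.256, 0.621, 0.705, 0.226]
wrist_force: [0.0, -0.1, 0.9]
opening: 0.4
finger_force: 0.0
tip px [252. 249.]
clear_key_cap [257. 233.] 0.62 [449. 247.  94.] in tool [-8.1  3.  58. ]
t 3.2 tcp [450.2 215.6 144.1] F [ 0.2 -0.5 -0.2] op 0.7 j [-0.06 -0.21  1.83  0.69  1.65 -0.18]
shift now-axes [-0.38  0.03  0.35] shift target-axes [-0.38  0.04  0.35] turn [0.1 0.1 0.2]
```

View pics/w1.png

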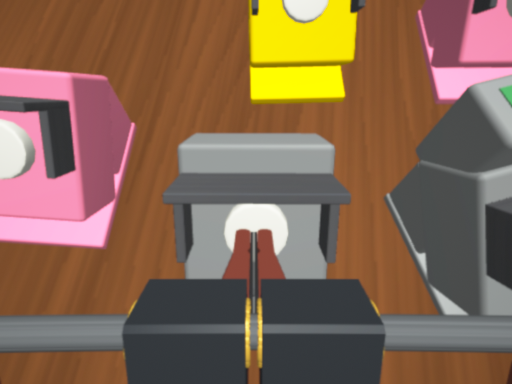

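The wrist view shows the round cap at (256,233), straight ahead of the closed fingertips and between the cheeks. A small downslope shift is needed before pressing.

```bash
python3 -m creep '[[[-0.6,0.1,0.8,0,0,0,0],[0,0,1.2,0,0,0,0],[0,0,1,0,0,0,0],[0,0,0.5,0,0,0,0],[0,0,0.3,0,0,0,0],[0,0,0.2,0,0,0,0],[0,0,0,0,0,0,0]]]'; python3 go.py 446 253 94 7 40
```

```text
time_s: 3.9
tcp_pos: [447.6, 236.3, 107.2]
tcp_rot: [-0.256, 0.623, 0.704, 0.226]
wrist_force: [-2.3, -4.0, 2.2]
opening: 0.4
finger_force: 1.6
t 3.9 tcp [447.6 236.3 107.2] F [-2.3 -4.   2.2] op 0.4 j [-0.02 -0.19  1.88  0.69  1.57 -0.18]
shift now-axes [0.43 0.05 2.09] shift target-axes [0.43 0.05 2.09] turn [-0.  0. -0.]
```

```bash
python3 -m creep '[[[0,0,0.2,0,0,0,0],[0,0,0.2,0,0,0,0],[0,0,0,0,0,0,0]]]';  python3 -m creep '[[[0,0,0.2,0,0,0,0],[0,0,0,0,0,0,0]]]'
```

```text
time_s: 4.2
tcp_pos: [447.6, 239.0, 104.4]
tcp_rot: [-0.256, 0.623, 0.704, 0.227]
wrist_force: [-1.8, -4.4, 3.5]
opening: 0.4
finger_force: 2.7
time_s: 4.4
tcp_pos: [447.6, 239.5, 103.9]
tcp_rot: [-0.255, 0.623, 0.704, 0.227]
wrist_force: [-4.5, -10.8, 9.4]
opening: 0.4
finger_force: 6.9
```

```bash
python3 -m creep '[[[0,0,0.05,0,0,0,0],[0,0,0,0,0,0,0],[0,0,-1,0,0,0,0],[0,0,-2,0,0,0,0],[0,0,-4,0,0,0,0],[0,0,-4,0,0,0,0],[0,0,-4,0,-8,0,0],[0,0,-4,0,-8,0,0],[0,0,-2,0,-8,0,0],[0,0,-2,0,-8,0,0]]]';  python3 -m creep '[[[0,0,-2,0,-8,0,0.9],[0,0,-2,0,0,-3,0.9],[0,0,-2,0,0,0,0.9],[0,0,0,0,0,0,0.9],[0,0,0,0,0,0,0.9]]]'; python3 go.py 569 -125 400 10 0
```

```text
time_s: 5.4
tcp_pos: [464.1, 109.5, 291.3]
tcp_rot: [-0.049, 0.662, 0.747, 0.046]
wrist_force: [0.3, 0.4, -1.3]
opening: 0.7
finger_force: 0.0
time_s: 5.9
tcp_pos: [463.9, 107.8, 348.0]
tcp_rot: [-0.0, 0.643, 0.766, 0.0]
wrist_force: [0.6, -0.3, 0.1]
opening: 37.1
finger_force: 0.0
t 5.9 tcp [463.9 107.8 348. ] F [ 0.6 -0.3  0.1] op 37.1 j [ 0.16 -0.19  1.31  0.    2.02 -0.02]
shift now-axes [-24.75   6.31  -5.21] shift target-axes [-24.75   6.31  -5.2 ] turn [ 0. -0.  0.]
```

```bash
python3 -m creep '[[[-3.5,0.9,-1.5,0,0,0,0.9],[-3.5,0.9,-1.5,0,0,0,0.9],[-3.5,0.9,-1.5,0,0,0,0.9],[-3.5,0.9,-0.7,0,0,0,0.9],[-3.5,0.9,0,0,0,0,0.9],[-3.5,0.9,0,0,0,0,0.9],[-3.7,0.9,0,0,0,0,0.9],[0,0,0,0,0,0,0.9],[0,0,0,0,0,0,0.9]]]'
python3 w.py 2 302 lever_grip; python3 go.py 569 -125 302 10 0; python3 - <<'E'
from h import *
for n in('scene','side'):
    c=capture(n)
    print(n,proj(c,[572,-140,301]),[(np.round(d['xy']),d['confidence']) for d in landmark_of(n,'lever_grip')])
E
```

```text
time_s: 6.8
tcp_pos: [568.6, -125.6, 398.0]
tcp_rot: [-0.002, 0.644, 0.765, -0.001]
wrist_force: [-0.2, -0.1, 0.4]
opening: 79.1
finger_force: 0.0
tip px [251. 248.]
lever_grip [258. 225.] 0.93 [ 577. -143.  302.] in tool [-19.1   5.1  97.1]
t 6.9 tcp [ 568.3 -124.1  399.9] F [-0.9  0.5 -0.3] op 78.8 j [-0.27  0.14  0.89  0.    2.11 -0.45]
shift now-axes [-0.11  0.06  9.79] shift target-axes [-0.1   0.06  9.79] turn [-0. -0.  0.]
scene [185.00756551 172.78791951] [(array([184., 173.]), 0.63)]
side [276.92526186 215.25091243] [(array([281., 216.]), 0.59)]
```

View pics/w2.png

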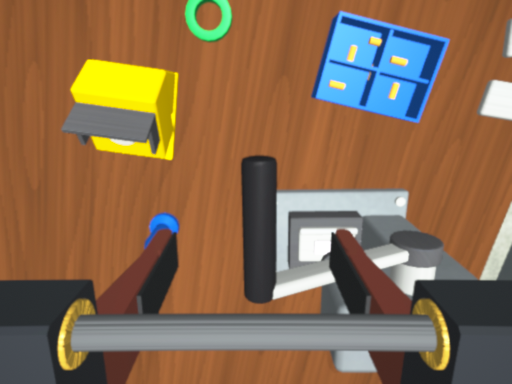

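The wrist view shows the black bar vertical in the picture at (258,225), between the open fingers. The bar is about 4 mm off centre, and the lever arm joins at its lower end. I descend and close.

```bash
python3 -m creep '[[[0,0.4,2,0,0,0,0.9],[0,0,2.5,0,0,0,0.9],[0,0,2.5,0,0,0,0.9],[0,0,2,0,0,0,0.9],[0,0,0.8,0,0,0,0.7],[0,0,0,0,0,0,0.5],[0,0,0,0,0,0,0.4]]]'
python3 -m creep '[[[0,0,0,0,0,0,0],[0,0,0,0,0,0,0],[0,0,0,0,0,0,0],[0,0,0,0,0,0,0]]]'; python3 go.py 569 -125 302 10 0
```

```text
time_s: 7.8
tcp_pos: [572.6, -123.8, 303.8]
tcp_rot: [0.001, 0.643, 0.766, 0.0]
wrist_force: [-0.2, -0.3, 0.6]
opening: 58.4
finger_force: 0.0
time_s: 8.2
tcp_pos: [572.5, -124.1, 302.7]
tcp_rot: [0.0, 0.643, 0.766, -0.0]
wrist_force: [-6.7, -0.6, 2.7]
opening: 26.5
finger_force: 4.4
t 8.2 tcp [ 572.5 -124.1  302.7] F [-6.7 -0.6  2.7] op 26.5 j [-0.27  0.07  1.14 -0.    1.93 -0.45]
shift now-axes [-0.03 -0.36  0.07] shift target-axes [-0.03 -0.36  0.07] turn [ 0.  0. -0.]
```

```bash
python3 -m creep '[[[0,-0.3,0.7,0,0,0,0],[0,-0.27,0.68,0,0,0,0],[0,-0.45,1.41,0,0,0,0],[0,-0.32,1.45,0,0,0,0],[0,0,0,0,0,0,0]]]'; python3 -c "
from h import *;s=state();print(s['torque'],s['tcp_pos'],s['opening'])"
```

```text
time_s: 8.7
tcp_pos: [559.5, -126.4, 260.7]
tcp_rot: [0.002, 0.643, 0.766, 0.001]
wrist_force: [0.9, -0.5, 6.2]
opening: 25.5
finger_force: 30.0
[-0.01271644 -0.44252632  0.23246423] [ 559.53800368 -126.44658384  260.7250324 ] 25.532971219359048
```

```bash
python3 -m creep '[[[0,-0.19,1.47,0,0,0,0],[0,-0.07,1.48,0,0,0,0],[0,0.07,1.48,0,0,0,0],[0,0.19,1.47,0,0,0,0],[0,0.32,1.45,0,0,0,0],[0,0.45,1.41,0,0,0,0],[0,0.57,1.37,0,0,0,0],[0,0.68,1.32,0,0,0,0],[0,0,0,0,0,0,0]]]'; python3 -c "
from h import *;s=state();print(s['torque'],s['tcp_pos'],s['opening'])"
```

```text
time_s: 9.6
tcp_pos: [574.5, -123.7, 142.0]
tcp_rot: [-0.005, 0.643, 0.766, -0.004]
wrist_force: [-19.3, -2.3, 1.5]
opening: 25.5
finger_force: 30.0
[-0.48210211  2.71713129  0.08540112] [ 574.54715101 -123.65505015  142.03078335] 25.548458489316783
```

```bash
python3 -m creep '[[[0,0,0,0,0,0,0],[0,0,0,0,0,0,0]]]'; python3 -c "
from h import *;s=state();print(s['torque'],s['tcp_pos'],s['opening'])
im=capture('side')['image'][180:360,220:410,::-1];im2=capture('scene')['image'][100:300,90:260,::-1]
cv2.imwrite('pics/dn.png',np.hstack([cv2.resize(im,(400,400)),cv2.resize(im2,(400,400))]))"
```

```text
time_s: 9.8
tcp_pos: [574.1, -123.7, 143.1]
tcp_rot: [-0.005, 0.643, 0.766, -0.005]
wrist_force: [-19.4, -2.4, 0.2]
opening: 25.1
finger_force: 30.0
[-0.44663614  2.96812157  0.0970288 ] [ 574.05524743 -123.74275794  143.05232211] 25.08851504497752
```

View pics/dn.png

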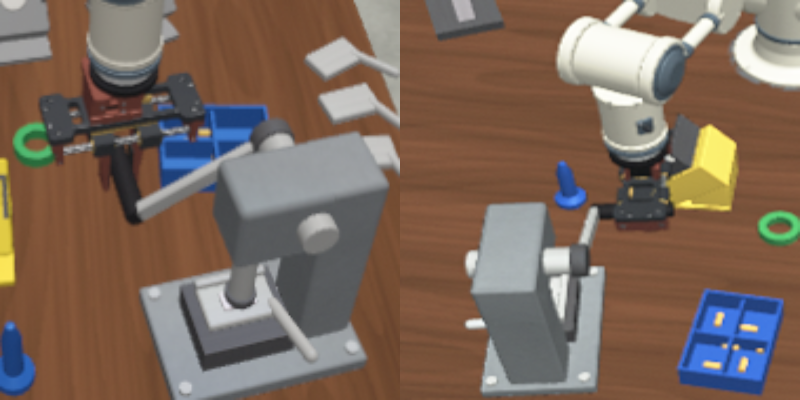

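The pictures show the bar still gripped, the lever well below horizontal and the bystanders untouched. The bar rolled a few mm up the pads, leaving φ at about -28°. For the rest I turn the tool with the lever.

```bash
python3 -m creep '[[[0,0.1,0.7,-2,0,0,0],[0,0.3,0.7,-3,0,0,0],[0,0.4,0.7,-3,0,0,0],[0,0,0,0,0,0,0],[0,0,0,0,0,0,0]]]'; python3 -c "
from h import *;s=state();print(s['torque'],s['tcp_pos'],s['opening']);Q=tcp()[1];print(Q.inv().apply(s['wrist_force']))"
```

```text
time_s: 10.4
tcp_pos: [585.7, -121.6, 125.0]
tcp_rot: [0.043, 0.641, 0.764, 0.052]
wrist_force: [-10.1, -0.3, 3.9]
opening: 25.3
finger_force: 30.0
[-0.03123772  1.6188405   0.17075308] [ 585.7341688  -121.64190775  125.02639137] 25.268472285862366
[ 1.49874338 -9.38572508 -5.19648972]
```

```bash
python3 -m creep '[[[0,0.2,0.3,-1,0,0,0],[0,0,0,0,0,0,0]]]';python3 -m creep '[[[0,0.2,0.3,-1,0,0,0],[0,0,0,0,0,0,0]]]'; python3 -c "
from h import *
o=[]
for n in('scene','side'):
    c=capture(n);l=landmark_of(n,'lever_grip');print(l,proj(c,[585.7+1,-136,132]));o.append((c,l[0]['xy'])) if l else 0
print(tri(o)) if len(o)==2 else 0"
```

```text
time_s: 10.6
tcp_pos: [588.0, -121.2, 121.9]
tcp_rot: [0.049, 0.641, 0.764, 0.059]
wrist_force: [-12.2, 0.3, 5.9]
opening: 25.3
finger_force: 30.0
time_s: 10.8
tcp_pos: [589.1, -121.1, 120.8]
tcp_rot: [0.054, 0.641, 0.763, 0.064]
wrist_force: [-21.7, 1.4, 13.1]
opening: 25.6
finger_force: 30.0
[{'xy': [189.8, 212.1], 'confidence': 0.78}] [190.93878765 212.51325338]
[{'xy': [281.9, 262.6], 'confidence': 0.95}] [281.21066262 262.60008494]
(array([ 588.09445731, -139.00186095,  135.42899545]), [0.0674607109209102, 0.06746071092099813])
```

```bash
python3 -m creep '[[[0,0,0,0,0,0,0],[0,0,0,0,0,0,0],[0,0,0,0,0,0,0],[0,0,0,0,0,0,0],[0,0,0,0,0,0,0],[0,0,0,0,0,0,0],[0,0,0,0,0,0,0],[0,0,0,0,0,0,0],[0,0,0,0,0,0,0]]]'
python3 - <<'E'
import numpy as np
d=11;r=170;N=24
def f(k):
    ph=np.radians(-35+60*k/N);a=np.radians(-10+30*k/N)
    z=np.array([-np.sin(a),-np.cos(a)]) ; y=np.array([np.cos(a),-np.sin(a)])  # (press x, world z)
    return np.array([-r*np.cos(ph),r*np.sin(ph)])+d*z,y,z
for k in range(N):
    p,y,z=f(k);q=f(k+1)[0]-p;print(k,np.round([q@y/10,q@z/10],2))
E
```

```text
time_s: 11.9
tcp_pos: [589.1, -121.0, 120.7]
tcp_rot: [0.053, 0.641, 0.763, 0.064]
wrist_force: [-22.2, -0.5, 13.0]
opening: 25.3
finger_force: 30.0
0 [-0.32 -0.68]
1 [-0.31 -0.69]
2 [-0.29 -0.69]
3 [-0.28 -0.7 ]
4 [-0.26 -0.7 ]
5 [-0.25 -0.71]
6 [-0.23 -0.71]
7 [-0.22 -0.72]
8 [-0.2  -0.72]
9 [-0.18 -0.72]
10 [-0.17 -0.73]
11 [-0.15 -0.73]
12 [-0.14 -0.73]
13 [-0.12 -0.74]
14 [-0.1  -0.74]
15 [-0.09 -0.74]
16 [-0.07 -0.74]
17 [-0.06 -0.74]
18 [-0.04 -0.74]
19 [-0.02 -0.74]
20 [-0.01 -0.74]
21 [ 0.01 -0.74]
22 [ 0.02 -0.74]
23 [ 0.04 -0.74]
```

```bash
python3 -m creep '[[[0,-0.15,-0.3,1,0,0,0],[0,-0.32,-0.68,1.25,0,0,0],[0,-0.31,-0.69,1.25,0,0,0],[0,-0.29,-0.69,1.25,0,0,0],[0,-0.28,-0.7,1.25,0,0,0],[0,-0.26,-0.7,1.25,0,0,0],[0,-0.25,-0.7,1.25,0,0,0],[0,-0.23,-0.7,1.25,0,0,0]]]'; python3 -c "
from h import *;s=state();print(s['torque'],s['tcp_pos'],s['opening']);Q=tcp()[1];print(Q.inv().apply(s['wrist_force']))
o=[]
for n in('scene','side'):
    c=capture(n);l=landmark_of(n,'lever_grip');o.append((c,l[0]['xy'])) if l else 0
print(tri(o)) if len(o)==2 else 0"
```

```text
time_s: 12.7
tcp_pos: [564.6, -125.6, 168.1]
tcp_rot: [-0.001, 0.643, 0.766, -0.001]
wrist_force: [-8.8, -2.0, 1.1]
opening: 25.7
finger_force: 30.0
[-0.37719812  1.72836545  0.10791064] [ 564.56036907 -125.58559252  168.07888188] 25.725992765402044
[-0.45297156 -9.05090067 -1.10076246]
(array([ 565.18382367, -143.79924464,  180.10878198]), [3.4614786858726037, 3.4614786858725504])
```

```bash
python3 -m creep '[[[0,-0.22,-0.72,1.25,0,0,0],[0,-0.2,-0.72,1.25,0,0,0],[0,-0.18,-0.72,1.25,0,0,0],[0,-0.17,-0.73,1.25,0,0,0],[0,-0.15,-0.73,1.25,0,0,0],[0,-0.14,-0.73,1.25,0,0,0],[0,-0.12,-0.74,1.25,0,0,0],[0,-0.1,-0.74,1.25,0,0,0]]]'; cat > m.py <<'E'
from h import *;s=state();Q=tcp()[1];print(s['torque'],'tool F',Q.inv().apply(s['wrist_force']))
o=[]
for n in('scene','side'):
    c=capture(n);l=landmark_of(n,'lever_grip');o.append((c,l[0]['xy'])) if l else 0
if len(o)==2:print(tri(o))
E
python3 m.py
```

```text
time_s: 13.7
tcp_pos: [555.2, -127.3, 227.5]
tcp_rot: [-0.059, 0.641, 0.762, -0.069]
wrist_force: [-15.1, -3.2, 2.8]
opening: 25.6
finger_force: 30.0
[-0.48286968  2.73989802  0.09141151] tool F [ -0.58997857 -15.65825      0.04278697]
(array([627.79146701,  32.43011936, -17.17837245]), [65.80292817245856, 65.80292817245842])
```

```bash
python3 -m creep '[[[0,-0.25,-0.74,1.25,0,0,0],[0,-0.15,-0.74,1.25,0,0,0],[0,-0.1,-0.74,1.25,0,0,0],[0,-0.04,-0.74,1.25,0,0,0],[0,0,-0.74,1.25,0,0,0],[0,0,-0.6,1.25,0,0,0],[0,0,-0.5,1,0,0,0],[0,0,0,0,0,0,0]]]'; python3 m.py
```

```text
time_s: 14.7
tcp_pos: [562.7, -125.9, 276.5]
tcp_rot: [-0.104, 0.635, 0.755, -0.124]
wrist_force: [-8.2, -2.5, 5.1]
opening: 25.6
finger_force: 30.0
[-0.3214268   2.02152033  0.13780924] tool F [-1.0478298  -9.69515373 -2.14584321]
(array([ 568.13178074, -143.01891343,  288.20661488]), [1.5373398578353399, 1.5373398578353288])
```

```bash
python3 -m creep '[[[0,0.02,-0.5,1,0,0,0],[0,0.04,-0.5,1,0,0,0],[0,0.04,-0.4,0.5,0,0,0],[0,0,0,0,0,0,0]]]'; python3 m.py;  python3 -m creep '[[[0,0.03,-0.25,0,0,0,0],[0,0,0,0,0,0,0]]]'; python3 m.py
```

```text
time_s: 15.3
tcp_pos: [567.3, -125.1, 290.1]
tcp_rot: [-0.118, 0.633, 0.752, -0.14]
wrist_force: [-13.6, -2.2, 6.8]
opening: 25.3
finger_force: 30.0
[-0.37250004  2.65501782  0.1070156 ] tool F [  0.11555001 -15.30205479  -1.41952887]
(array([ 572.62170114, -141.04044986,  301.10107995]), [4.134006258172458, 4.134006258172212])
time_s: 15.7
tcp_pos: [568.3, -124.9, 292.5]
tcp_rot: [-0.118, 0.633, 0.752, -0.14]
wrist_force: [-13.2, -2.2, 7.0]
opening: 24.7
finger_force: 30.0
[-0.4432488   2.61100057  0.08013292] tool F [  0.08377248 -14.99475479  -1.69844521]
(array([ 576.41087054, -133.29458764,  296.25230042]), [5.271440807200169, 5.271440807200381])
```

```bash
python3 -m creep '[[[0,-0.15,-0.3,0,0,0,0],[0,0,0,0,0,0,0]]]'; python3 m.py;  python3 -m creep '[[[0,-0.05,-0.3,0,0,0,0],[0,0,0,0,0,0,0]]]'; python3 m.py
```

```text
time_s: 16.1
tcp_pos: [569.3, -124.7, 294.9]
tcp_rot: [-0.117, 0.633, 0.753, -0.139]
wrist_force: [-6.5, -1.8, 4.4]
opening: 24.9
finger_force: 30.0
[-0.25275217  1.5760361   0.06056034] tool F [-0.62952813 -7.86408544 -1.74622328]
(array([ 570.96540287, -141.96742672,  306.0742176 ]), [1.1623189153274456, 1.1623189153274187])
time_s: 16.5
tcp_pos: [570.4, -124.5, 297.5]
tcp_rot: [-0.116, 0.633, 0.753, -0.139]
wrist_force: [-5.6, -0.5, 5.2]
opening: 25.3
finger_force: 30.0
[-0.2104207   1.34237243  0.08132242] tool F [ 0.42815324 -7.0851171  -2.91819013]
(array([ 577.11451124, -137.99946491,  296.98326947]), [1.2641659643297691, 1.2641659643298215])
```

```bash
python3 -m creep '[[[0,0,-0.3,0,0,0,0],[0,0,0,0,0,0,0]]]'; python3 -c "
from h import *;print(tcp()[1].inv().apply(state()['wrist_force']))";  python3 -m creep '[[[0,0,-0.3,0,0,0,0],[0,0,0,0,0,0,0]]]'; python3 m.py
```

```text
time_s: 16.9
tcp_pos: [570.6, -124.4, 298.0]
tcp_rot: [-0.119, 0.632, 0.752, -0.14]
wrist_force: [-12.5, -2.1, -5.5]
opening: 25.4
finger_force: 30.0
[ 0.08631255 -9.80037443  9.74135145]
time_s: 17.1
tcp_pos: [570.7, -124.4, 298.2]
tcp_rot: [-0.122, 0.632, 0.752, -0.142]
wrist_force: [-20.4, -3.0, -15.6]
opening: 25.6
finger_force: 30.0
[-0.24602805  1.83399568  0.05065839] tool F [  0.51891491 -13.45524082  22.12643154]
(array([ 574.03281992, -136.94535492,  292.901297  ]), [0.19889163919018824, 0.19889163919026567])
```

```bash
python3 -m creep '[[[0,0.1,0.25,0,0,0,0],[0,0,0,0,0,0,0],[0,0,0,0,0,0,0.5],[0,0,0,0,0,0,0.9],[0,0,0,0,0,0,0.9],[0,0,0,0,0,0,0.9],[0,0,0,0,0,0,0.9],[0,0,0,0,0,0,0.9],[0,0,0,0,0,0,0.9]]]'; python3 m.py
python3 -m creep '[[[0,0,-2,0,0,0,0.9],[0,0,-3,0,0,0,0.9],[0,0,-3,0,0,0,0.9],[0,0,-3,-7,0,0,0.9],[0,0,-1,-7,0,0,0.5],[0,0,0,-6,0,0,0],[0,0,0,0,0,0,0]]]'; python3 m.py; python3 go.py 580 200 300 25 0
```

```text
time_s: 18.2
tcp_pos: [573.6, -123.8, 299.8]
tcp_rot: [-0.116, 0.632, 0.754, -0.138]
wrist_force: [0.2, -0.3, 0.1]
opening: 77.0
finger_force: 0.0
[ 0.03378987 -0.13799566 -0.0065937 ] tool F [-0.35895822  0.12679006 -0.15348532]
(array([ 572.8805553 , -144.83436662,  304.62193574]), [2.3090942264278853, 2.3090942264281114])
time_s: 19.1
tcp_pos: [612.0, -116.8, 414.3]
tcp_rot: [-0.003, 0.643, 0.766, -0.004]
wrist_force: [-0.4, -0.7, -0.4]
opening: 58.4
finger_force: 0.0
[0.0022676  0.01408612 0.01143443] tool F [-0.60853775 -0.49927821  0.4515299 ]
(array([ 573.01868895, -139.89982569,  306.25591547]), [3.865172262128821, 3.865172262128898])
t 19.3 tcp [ 614.6 -116.7  411.7] F [-0.1 -0.1  0.3] op 42.7 j [-0.24  0.3   0.68 -0.01  2.17 -0.42]
shift now-axes [31.78  2.28 11.14] shift target-axes [30.16 10.24 11.17] turn [ -0.9  -0.1 -15. ]
```

```bash
python3 -m creep '[[[3.5,1.45,1,0,0,0,0],[3.5,1.45,1,0,0,0,0],[3.5,1.45,2,0,0,0,0],[3.5,1.45,2,0,0,0,0],[3.5,1.45,2,0,0,0,0],[3.5,1.45,2,0,0,0,0],[3.5,1.45,2,0,0,0,0],[3.5,1.45,2,0,0,0,0],[0,0,0,0,0,-7.5,0],[0,0,0,0,0,-7.5,0]]]'; python3 -m creep '[[[0,0,0,0,8,0,0],[0,0,0,0,8,0,0],[0,0,0,0,8,0,0],[0,0,0,0,8,0,0],[0,0,0,0,8,0,0],[0,0,0,0,0,0,0],[0,0,0,0,0,0,0]]]'; python3 go.py 655 234 138 25 40; python3 w.py 3 94 log_key_cap
```

```text
time_s: 20.3
tcp_pos: [678.3, 181.2, 267.0]
tcp_rot: [-0.007, 0.534, 0.846, -0.007]
wrist_force: [-0.4, -0.7, -0.1]
opening: 0.2
finger_force: 0.0
time_s: 21.0
tcp_pos: [678.8, 178.4, 268.2]
tcp_rot: [-0.293, 0.507, 0.791, 0.178]
wrist_force: [0.2, -0.4, -0.4]
opening: 0.1
finger_force: 0.0
t 21.0 tcp [678.8 178.4 268.2] F [ 0.2 -0.4 -0.4] op 0.1 j [-0.06  0.59  0.71  0.71  2.1  -0.2 ]
shift now-axes [-3.76  0.4  13.85] shift target-axes [-3.74  0.19 13.86] turn [-0.7 -0.1 -0.6]
tip px [251. 244.]
log_key_cap [257. 208.] 0.9 [641. 266.  94.] in tool [-41.4   4.9 195.2]
```

View pics/w3.png

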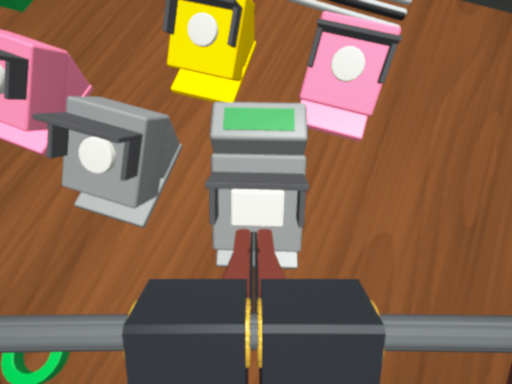

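The wrist view shows the rectangular log cap at (257,208), square to the tool, with the green display behind it. I shift downslope and approach.

```bash
python3 -m creep '[[[-2.0,0.2,0,0,0,-0.5,0],[-2.0,0.2,0,0,0,0,0],[0,0,4,0,0,0,0],[0,0,4,0,0,0,0],[0,0,4,0,0,0,0],[0,0,2.5,0,0,0,0],[0,0,1.5,0,0,0,0],[0,0,0,0,0,0,0],[0,0,0,0,0,0,0]]]'; python3 go.py 639 268 93 25 40
```

```text
time_s: 22.0
tcp_pos: [649.9, 245.6, 124.0]
tcp_rot: [-0.291, 0.503, 0.793, 0.181]
wrist_force: [0.0, -1.0, 0.4]
opening: 0.4
finger_force: 0.0
t 22.0 tcp [649.9 245.6 124. ] F [ 0.  -1.   0.4] op 0.4 j [ 0.03  0.52  1.06  0.65  1.83 -0.33]
shift now-axes [-0.09 -0.01  3.98] shift target-axes [-0.09 -0.04  3.98] turn [-0.5 -0.1  0.1]
```

```bash
python3 -m creep '[[[0,0,1,0,0,0,0],[0,0,0.8,0,0,0,0],[0,0,0.3,0,0,0,0],[0,0,0.2,0,0,0,0],[0,0,0.2,0,0,0,0],[0,0,0,0,0,0,0]]]'; python3 -m creep '[[[0,0,0.2,0,0,0,0],[0,0,0,0,0,0,0]]]'
```

```text
time_s: 22.6
tcp_pos: [643.5, 259.5, 105.0]
tcp_rot: [-0.291, 0.503, 0.793, 0.182]
wrist_force: [4.6, -4.3, 6.2]
opening: 0.6
finger_force: 3.8
time_s: 22.8
tcp_pos: [643.4, 259.7, 104.9]
tcp_rot: [-0.29, 0.503, 0.793, 0.182]
wrist_force: [3.9, -9.5, 8.7]
opening: 0.7
finger_force: 7.1
```

```bash
python3 -m creep '[[[0,0,0.1,0,0,0,0],[0,0,0,0,0,0,0],[0,0,0,0,0,0,0]]]'; python3 -m creep '[[[0,0,-0.6,0,0,0,0],[0,0,-2,0,0,0,0],[0,0,-4,0,0,0,0],[0,0,-4,0,0,0,0],[0,0,-3,0,0,0,0],[0,0,0,0,0,0,0],[0,0,0,0,0,0,0]]]'
python3 m.py; python3 -c "
from h import *
s,d=capture('scene'),capture('side')
for n in ('bin','tape','glue'):
    a,b=landmark_of('scene',n),landmark_of('side',n);print(n,a[:1],b[:1])
cv2.imwrite('pics/end.png',np.vstack([s['image'][100:384],d['image'][100:384]])[:,:,::-1])"
```

```text
time_s: 23.1
tcp_pos: [643.4, 259.7, 104.9]
tcp_rot: [-0.29, 0.503, 0.793, 0.182]
wrist_force: [3.6, -12.6, 11.5]
opening: 0.6
finger_force: 8.6
time_s: 23.8
tcp_pos: [679.6, 183.2, 204.2]
tcp_rot: [-0.293, 0.503, 0.793, 0.181]
wrist_force: [0.3, -0.0, -1.4]
opening: 0.3
finger_force: 0.0
[-0.22913982 -0.13129403  0.05874725] tool F [-1.0411153   0.26632551  1.0061804 ]
(array([ 578.57860902, -143.46241059,  308.80811535]), [0.6376884671431663, 0.6376884671432013])
bin [{'xy': [229.9, 271.0], 'confidence': 0.63}] [{'xy': [323.2, 250.3], 'confidence': 0.88}]
tape [{'xy': [315.3, 201.3], 'confidence': 0.21}] [{'xy': [240.0, 244.1], 'confidence': 0.73}]
glue [{'xy': [185.5, 226.6], 'confidence': 0.19}] [{'xy': [225.1, 348.3], 'confidence': 0.96}]
```

View pics/end.png

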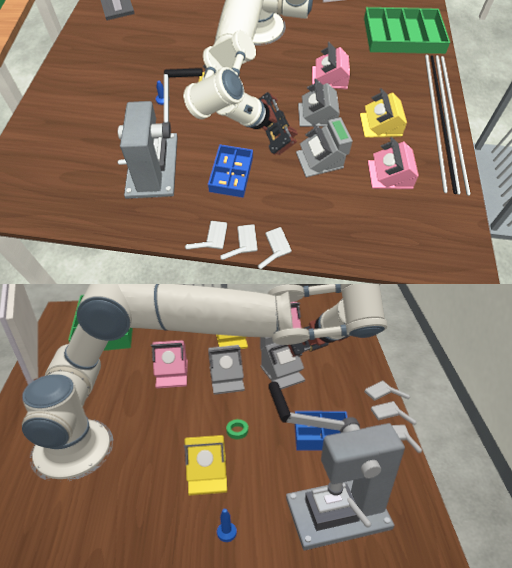

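The picture shows the lever up (handle at scene (183,72) in the stacked crop, which starts at row 100), both keys out, the bin, tape and glue where they began, and the arm clear.

```bash
python3 -c "from bench import job_done;print(job_done())"
```

```text
the job is handed in; nothing more can be done
None
```

I pushed the clear key in and let it out, pulled the lever to its stop, held it about a second and eased it back up, then pushed the log key in and let it out, and handed the job in at about 24 s; the final pictures show the bin, tape and glue where they started, but no verdict came back.

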